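# Count to the third gap and file the clay sample

## Robot

A 7-joint arm with a two-finger parallel gripper is mounted at the origin on the work surface. World frame = base frame: x ahead of the robot, y to its left, z up, the work surface at z = 0. Lengths are in m, angles in rad, forces in N, time in s.
With the tool pointing down it reaches from about 0.425 to 0.925 m from the base axis. Payload 6.8 kg.
Tool frame: the origin (TCP) lies midway between the tips of the shut fingers; the grasp point (between the pads) lies env.tcp_to_grasp behind it (env.tcp_to_grasp is the distance from the TCP to the grasp point, in m); z points along the fingers, x is the direction in which the jaws open and shut, and the axes are right-handed (so a half turn about z gives the same grasp; the last joint's range is limited). The gripper opens to 85 mm and grips with 20 to 120 N. Pads are 22 mm wide; open, the fingers measure 114 mm over their backs; the gripper's body (76 mm by 85 mm) begins 54 mm behind the grasp point. The pads swing forward as they close: fully open they stand 13 mm farther back than shut.
Start: joints at [-1.456, 0.477, 0.022, 1.555, -0.011, 1.109, -0.083], TCP at [0.149, 0.658, 0.231] pointing down, gripper open.
Joint ranges: [-2.96, 2.96], [-0.34, 2.1], [-1.41, 1.46], [0.24, 2.44], [-1.37, 4.51], [0.17, 1.92], [-2.96, 2.96]. Speed limits (rad/s): [2.39, 2.39, 3.14, 3.14, 3.14, 3.14, 3.14].

## Interface

Orientations are given as a unit quaternion [w, x, y, z].
In Python, from plant import status, eyes, ticket, env gives the robot as it stands. The module is installed in compiled form; this text tells all that it offers.
- The arm moves only by the tool drive_tool, never from a script. Its argument "moves" is a list of rows, each a list of 5 numbers: the gripper command: -1 is shut, 1 is fully open, values between are in proportion, then the shift along the tool's x, y, z in cm, then the turn about the tool's z in degrees. A call has 1 to 20 rows; each row shifts and turns the commanded pose from where the row before left it, along the tool's axes as they then stand; what a row does not reach is not made up. A row lasts 1/12 s, in which the tool goes at most 41.7 mm and 7.16 degrees, less where a joint would pass 70% of its speed; a pose out of reach is approached as far as the arm can. A call with a gripper value outside its range is refused whole. The fingers move at their own pace and stop on an object; "newtons" is the grip in N (left out, the last holds). Time passes only in rows, so rows that do not move let the fingers close. It gives the time, the measured TCP pose, the force and the opening at its end, in the units of the state.
- status.sense(): the state, without advancing time (a new reading comes with each control period).
- eyes.capture(name): name is "side" or "top" or "wrist"; returns a dict with "frame" (420x560x3 uint8, red, green, blue), "range_z" (420x560 float32, m along the optical axis (not along the pixel's ray), 0 where there is no reading), "fx", "fy", "cx", "cy" (pixels), "k1" (the pictures are not rectified: a ray, as slopes to the right and down, at radius r is drawn at 1 + k1 r^2 times it, then the intrinsics apply), "xyz" and "rotation" of the camera in the world; the wrist camera has in their place "T_tool_cam" (4x4, takes a point from camera to tool coordinates, whose origin is the TCP and whose axes are the tool frame's). Camera axes: x right, y up, looking along -z (the intrinsics and any distortion apply to the point x, -y, -z); pixel columns grow to the right and rows downward; lengths in m; the calibration is good to about 2 mm. A picture is of the moment at which its call begins: read the wrist's pose just before it.
- ticket.hand_in(): hands the job in, once; it reports no verdict.
The state is a dict: "t": time; "joints": joint angles; "qd": joint speeds; "effort": joint torques, N m; "ee_pos": TCP position; "tool_rot": TCP orientation; "ft_force": force on the tool from outside, world axes, zero at the start; "torque": the same for the moment, N m; "grip_width": finger opening in m.
Only numpy, scipy, OpenCV 4.12 (cv2) and the standard library are available. Lean on these libraries where they do the work, as an engineer would, in place of code of your own. Each camera call takes 0.05 s, during which the arm holds its last target. There are 200 camera calls.

## Task

Starting at the end with the taller post, run a fingertip along the top rail of the wooden divider rack, over the first and second gaps to the third, counting filled and empty gaps alike, and do not touch the rail beyond the third. Then, only pushing with the fingers and never lifting it, slide the loose clay sample block along the lane in front of the gaps until it faces that third gap and push it in, straight and fully home against the back board. Leave everything else standing where it is.

Things in the scene. Friction and masses are not known exactly. Their poses are not given: they have to be found in the camera images.
- rack: Fixed divider rack, white base, dark wooden dividers, 144 mm deep (x, from the open lane at -76 mm to the back board's rear at +68 mm), 304 mm long (y); origin at table height, z up. Base 8 mm thick. Seven dividers, 8 mm thick, x +4 to +60 mm, tops at z 40 mm, make six gaps 40 mm wide, centred at y = 120, 72, 24, -24, -72, -120 mm. A top rail crosses them (rail_a to rail_f).
- lane (a point): Centre of the lane's floor, at rack x -36, y 0, z 8 mm. The lane is the flat open front of the base, 80 mm wide from the base's front edge (rack x -76 mm) to the divider round noses (rack x +4 mm), along the rack's whole length, without lip or end walls. The block starts with its middle near rack x -40 mm.
- stop (a point): Middle of the back board's inner face, rack x +60, y 0, z 20 mm: the stop at the far end of all gaps, 56 mm behind the divider noses; board top at z 32 mm.
- tall_post: Fixed round wooden end post with a ball top, 20 mm across and 75 mm tall, beside one end of the rack in line with the top rail (rack x +34, y +162 or -162 mm). It marks the end from which gaps are counted. A similar post only 30 mm tall stands at the other end. Origin under its centre.
- block: Loose fired-clay sample block, 60 mm long (its x), 33 mm wide (its y), 24 mm high, 70 to 140 g, plain terracotta; lies on the lane with its length across the lane (pointing at the gaps), near one end of the rack. Origin at the centre of its underside. Fully home in a gap its origin is at rack x +30 mm and its near end sticks out 4 mm in front of the divider noses.
- kiln_prop: Bystander: grey fireclay kiln prop, a spool 34 mm across and 50 mm high, loose, standing in the lane near the end opposite to the block. Origin under its centre.
- sample1: Bystander: block like the loose one, stored in the gap at rack y +72 mm. Origin at the centre of its underside.
- sample2: Bystander: block like the loose one, stored in the gap at rack y -120 mm. Origin at the centre of its underside.
- tea_bottle: Bystander: loose bottle, 64 mm across, 200 mm tall. Origin under its centre.
- dish: Bystander: loose white plastic dish, 150 mm across, 40 mm high. Origin under its centre.
- beaker: Bystander: loose white cup, 72 mm across, 70 mm high. Origin under its centre.
- stamp: Bystander: small white stamp with a knob grip, 32 mm across, 46 mm high, loose. Origin under its centre.
- rail_a: The stretch of the fixed aluminium top rail over the gap at rack y +120 mm: 14 mm wide (rack x), 48 mm long, 8 mm thick; adjoining stretches meet flush over the dividers, forming one level rail. Origin at the centre of its top face, 48 mm above the table, at rack x +34 mm.
- rail_b: The stretch of the fixed aluminium top rail over the gap at rack y +72 mm: 14 mm wide (rack x), 48 mm long, 8 mm thick; adjoining stretches meet flush over the dividers, forming one level rail. Origin at the centre of its top face, 48 mm above the table, at rack x +34 mm.
- rail_c: The stretch of the fixed aluminium top rail over the gap at rack y +24 mm: 14 mm wide (rack x), 48 mm long, 8 mm thick; adjoining stretches meet flush over the dividers, forming one level rail. Origin at the centre of its top face, 48 mm above the table, at rack x +34 mm.
- rail_d: The stretch of the fixed aluminium top rail over the gap at rack y -24 mm: 14 mm wide (rack x), 48 mm long, 8 mm thick; adjoining stretches meet flush over the dividers, forming one level rail. Origin at the centre of its top face, 48 mm above the table, at rack x +34 mm.
- rail_e: The stretch of the fixed aluminium top rail over the gap at rack y -72 mm: 14 mm wide (rack x), 48 mm long, 8 mm thick; adjoining stretches meet flush over the dividers, forming one level rail. Origin at the centre of its top face, 48 mm above the table, at rack x +34 mm.
- rail_f: The stretch of the fixed aluminium top rail over the gap at rack y -120 mm: 14 mm wide (rack x), 48 mm long, 8 mm thick; adjoining stretches meet flush over the dividers, forming one level rail. Origin at the centre of its top face, 48 mm above the table, at rack x +34 mm.
Mind the look-alikes: they are no part of the job. Of the things shaped like the tall_post, the wooden one is meant.

How it is judged:
By the outcome, as a careful person would: the job done as asked, in the order asked, and still so for the second after the job is handed in, with the robot touching nothing.
It also fails if it takes over 69 s, if anything falls off the work surface, if the arm or the gripper's body presses on something with over 40 N, if the wrist force passes 120 N, or if a joint passes its speed limit or range.

## Working session

There is one attempt and no reset: what is moved stays moved. The work goes in short steps, Python scripts to look and compute and a tool call to move; the robot and the scene stay as the last step left them, time stands still between calls to the robot, and variables do not carry over. Pictures are saved under pics/ and viewed, about 8 in all and at most 12, crops included, and the job is handed in when it is done.

Besides the shell and the picture viewer there is one more tool, called after "Request:" as name(argument=value, ...), one argument or row to a line, values as JSON. drive_tool: Moves the arm, as the interface text tells. Its arguments: {"type":"object","properties":{"moves":{"type":"array"},"newtons":{"type":"number"}},"required":["moves"]}

```bash
mkdir -p pics; cat > h.py <<'E'
import numpy as np, cv2
from plant import status, eyes, ticket, env
from scipy.spatial.transform import Rotation as R
def pts(c,uv,z=None,T=None):
    """pixels (N,2) -> world; by range_z, or cast on plane z"""
    uv=np.atleast_2d(np.asarray(uv,float))
    d=np.c_[(uv[:,0]-c['cx'])/c['fx'],(uv[:,1]-c['cy'])/c['fy']]
    s=d.copy()
    for _ in range(20): s=d/(1+c['k1']*(s**2).sum(1,keepdims=True))
    ray=np.c_[s[:,0],-s[:,1],-np.ones(len(s))]
    if T is None:
        Rm=np.array(c['rotation']); Rm=Rm if Rm.shape==(3,3) else R.from_quat(Rm,scalar_first=True).as_matrix(); o=np.array(c['xyz'])
    else: Rm=T[:3,:3]; o=T[:3,3]
    w=ray@Rm.T
    if z is None:
        i=np.round(uv).astype(int); k=c['range_z'][i[:,1],i[:,0]]
    else: k=(z-o[2])/w[:,2]
    return o+w*k[:,None]
def wristT(c):
    s=status.sense(); T=np.eye(4); T[:3,:3]=R.from_quat(s['tool_rot'],scalar_first=True).as_matrix(); T[:3,3]=s['ee_pos']
    return T@np.array(c['T_tool_cam'])
def save(n,im,k=1): cv2.imwrite(f'pics/{n}.png',cv2.resize(im[...,::-1],None,fx=k,fy=k,interpolation=cv2.INTER_CUBIC))
E
python3 - <<'E'
from h import *
print(status.sense(), env.tcp_to_grasp)
for n in('top','side'):
    c=eyes.capture(n); save(n,c['frame'],1.4); np.savez(n,**c)
    print({k:v for k,v in c.items() if k not in('frame','range_z')})
E
```

```text
{'t': 0.0, 'joints': array([-1.45609225,  0.47775755,  0.02231054,  1.55644884, -0.0115196 ,
        1.10936105, -0.08313632]), 'qd': array([ 0.00164912,  0.00176879,  0.00061713,  0.00192181, -0.00013221,
       -0.00028372, -0.00101667]), 'effort': array([ 6.00221265e-04, -5.96427405e+01,  1.60812322e+00, -2.81198144e+01,
        1.24548524e-02,  9.06746602e-03, -5.34267713e-06]), 'ee_pos': array([0.14900926, 0.65772151, 0.23035481]), 'tool_rot': array([ 6.16886814e-04,  7.81332761e-01,  6.24113982e-01, -6.87585330e-04]), 'ft_force': array([-0.73193959,  0.09425592,  0.29310774]), 'torque': array([ 0.0084489 ,  0.01601561, -0.00473421]), 'grip_width': 0.08510377434764477} 0.0187
{'fx': 403.94899701474947, 'fy': 403.94899701474947, 'cx': 280.1852071110432, 'cy': 211.8156401691362, 'k1': -0.05630562672746437, 'xyz': array([ 0.43936968, -0.0165935 ,  1.3243951 ]), 'rotation': array([-0.70598224, -0.01879437,  0.02022317,  0.70769122])}
{'fx': 456.0012614658252, 'fy': 456.0012614658252, 'cx': 283.8594810861356, 'cy': 215.9561319451949, 'k1': -0.0230853536307169, 'xyz': array([ 0.22526946, -0.75996501,  0.96623352]), 'rotation': array([ 0.91695311,  0.35140565, -0.06422474, -0.17772523])}
```

View pics/top.png

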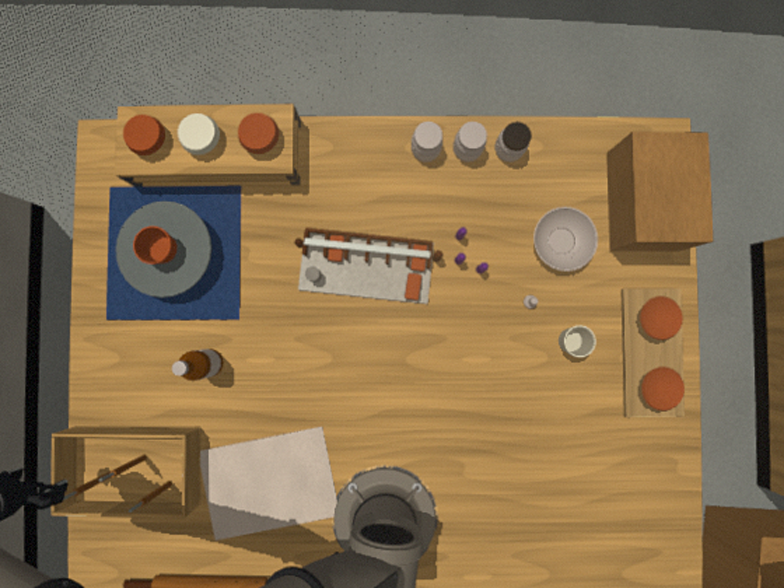

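View pics/side.png

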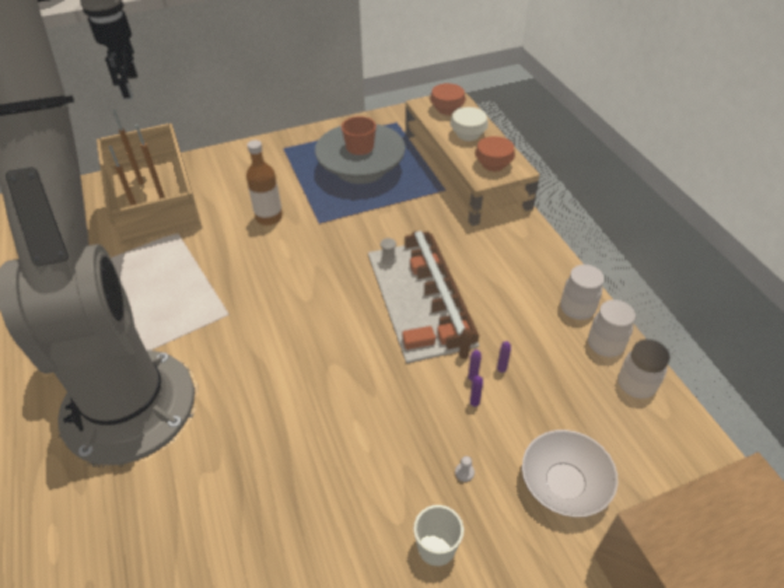

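The top view shows the rack at (365,265) with its lane facing the robot. The loose block is at (414,287), the kiln prop at (315,274), and stored samples at (335,253) and (418,257). Candidates for the tall post are the wooden ends at (300,242) and (437,256), plus three purple look-alikes at (462,233), (460,258) and (482,267). Candidates for the block are (414,287), the two stored ones, and the red bowls. I'll check these by height and a close crop.

```bash
python3 - <<'E'
from h import *
c=dict(np.load('top.npz')); s=dict(np.load('side.npz'))
print(c['rotation'].shape)
cr=c['frame'][155:225,205:355]; sd=s['frame'][155:300,255:375]
a=cv2.resize(cr[...,::-1],(780,364),interpolation=cv2.INTER_CUBIC); b=cv2.resize(sd[...,::-1],None,fx=4,fy=4,interpolation=cv2.INTER_CUBIC)
cv2.imwrite('pics/c1.png',a); cv2.imwrite('pics/c2.png',b)
v,u=np.mgrid[150:225,200:360]; uv=np.c_[u.ravel(),v.ravel()]
P=pts(c,uv); rgb=c['frame'][uv[:,1],uv[:,0]].astype(int)
m=(P[:,2]>.042)&(P[:,2]<.056)&(rgb.min(1)>140)
print('rail n',m.sum(), P[m].mean(0)); 
Q=P[m][:,:2]; 
line=cv2.fitLine(Q.astype(np.float32),cv2.DIST_HUBER,0,.01,.01).ravel(); print(line)
t=(Q-line[2:])@line[:2]; print('extent',t.min(),t.max())
# post: heights, near ends
for uu,vv in((214,173),(312,183)):
    w=(abs(uv[:,0]-uu)<8)&(abs(uv[:,1]-vv)<8); print('top post',uu,np.percentile(P[w,2],[50,90,98,100]))
# red block
red=(rgb[:,0]>1.7*rgb[:,1])&(rgb[:,0]>110)
M=np.zeros((420,560),np.uint8); M[uv[red,1],uv[red,0]]=255
n,l,st,ce=cv2.connectedComponentsWithStats(M)
for i in range(1,n):
    if st[i,4]>20:
        ys,xs=np.where(l==i); r=cv2.minAreaRect(pts(c,np.c_[xs,ys],.032)[:,:2].astype(np.float32)*1000); print(st[i],ce[i],r, 'z',np.median(pts(c,np.c_[xs,ys])[:,2]))
E
```

```text
(4,)
rail n 401 [0.62304225 0.04000205 0.04812782]
[0.10817225 0.99413216 0.6230422  0.04000204]
extent -0.14297833762510273 0.14271135136306
top post 214 [0.00615973 0.04376337 0.05033153 1.3243951 ]
top post 312 [0.00565822 0.06899586 0.07687234 1.3243951 ]
[236 168  10   4  34] [240.85294118 169.41176471] ((647.7874145507812, 108.38853454589844), (29.107528686523438, 9.762227058410645), 89.80712127685547) z 0.031716652184989536
[296 175   9   3  26] [299.84615385 176.03846154] ((626.1936645507812, -83.42388916015625), (25.798484802246094, 6.4924445152282715), 89.90331268310547) z 0.03272883377070046
[235 178  10   9  75] [239.16 181.52] ((607.2216796875, 111.52238464355469), (29.085689544677734, 25.91740608215332), 89.818359375) z 0.03151733217768804
[294 184  10   9  74] [298.14864865 188.24324324] ((586.55322265625, -77.34974670410156), (27.744464874267578, 26.995872497558594), 81.57484436035156) z 0.03303738670136547
[290 196  11  18 153] [294.69934641 204.38562092] ((534.867919921875, -65.76014709472656), (28.774307250976562, 55.03448486328125), 80.9820327758789) z 0.03218135854579196
```

View pics/c1.png

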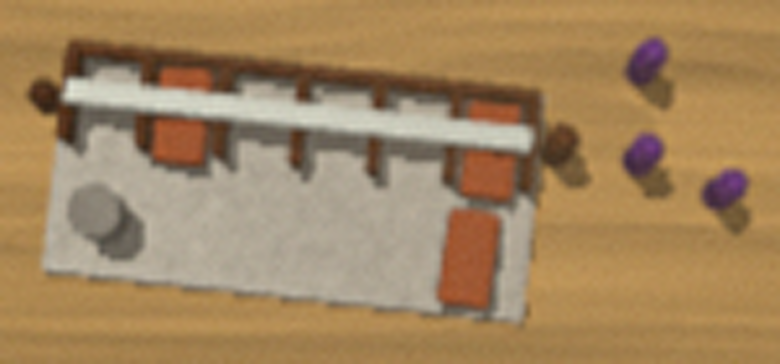

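View pics/c2.png

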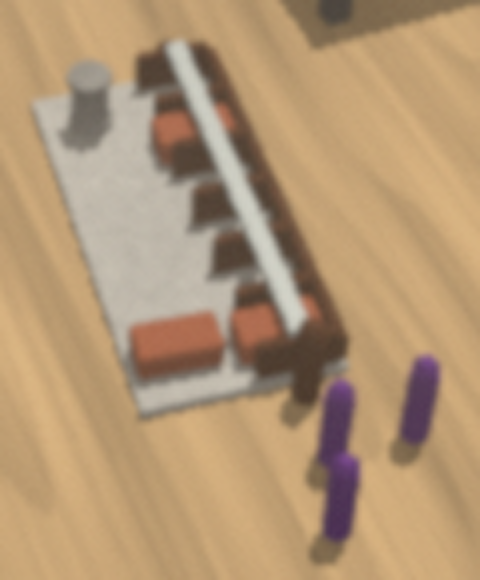

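The crops settle it. The right-hand wooden post at (560,145) in the first crop is 77 mm high, so it is the tall one; the left one is lower, and the purple ones are look-alikes. Counting therefore starts at rack y -120 (filled), then -72, and the third gap is at **-24 (rail_d, empty)**. The loose block is at (470,258), on the lane in front of the first gap. The rail fit gives the rack origin at about (0.589, 0.044) with yaw about -6.2°. Next I'll move over it at a safe height.

Request:
drive_tool(
  moves=[
    [-1, 0, 0, -3.5, 0],
    [-1, 0, 0, -3.5, 0],
    [-1, -2.1, 2.0, 0, 0],
    [-1, -2.1, 2.0, 0, 0],
    [-1, -2.1, 2.0, 0, 0],
    [-1, -2.1, 2.0, 0, 0],
    [-1, -2.1, 2.0, 0, 0],
    [-1, -2.1, 2.0, 0, 0],
    [-1, -2.1, 2.0, 0, 0],
    [-1, -2.1, 2.0, 0, 0],
    [-1, -2.1, 2.0, 0, 0],
    [-1, -2.1, 2.0, 0, 0],
    [-1, -2.1, 2.0, 0, 0],
    [-1, -2.1, 2.0, 0, 0],
    [-1, -2.1, 2.0, 0, 0],
    [-1, -2.1, 2.0, 0, 0],
    [-1, -2.1, 2.0, 0, 0],
    [-1, 0, 0, 0, 0],
  ],
  newtons=40,
)

```text
t: 1.6
ee_pos: [0.375, 0.2791, 0.3012]
tool_rot: [0.001, 0.784, 0.621, -0.0]
ft_force: [-0.6, -0.2, 0.4]
grip_width: 0.0002
```

Request:
drive_tool(
  moves=[
    [-1, -2.0, 2.0, 0, 0],
    [-1, -2.0, 2.0, 0, 0],
    [-1, -2.0, 2.0, 0, 0],
    [-1, -2.0, 2.0, 0, 0],
    [-1, -2.0, 2.0, 0, 0],
    [-1, -2.0, 2.0, 0, 0],
    [-1, -2.0, 2.0, 0, 0],
    [-1, -2.0, 2.0, 0, 0],
    [-1, -2.0, 2.0, 0, 0],
    [-1, -2.0, 2.0, 0, 0],
    [-1, -2.0, 2.0, 0, 0],
    [-1, -2.0, 2.0, 0, 0],
    [-1, -2.0, 2.0, 0, 0],
    [-1, 0, 0, 0, 0],
    [-1, 0, 0, 0, 0],
  ],
)

```text
t: 2.85
ee_pos: [0.5684, -0.0275, 0.3008]
tool_rot: [0.0, 0.782, 0.623, -0.001]
ft_force: [-1.4, -0.6, 0.5]
grip_width: 0.0002
```

```bash
python3 - <<'E'
from h import *
s=status.sense(); print(s['joints'],s['ee_pos'],s['tool_rot'])
c=eyes.capture('wrist'); save('w1',c['frame'],1.4); np.savez('w1',T=wristT(c),**c); print(c['T_tool_cam'])
E
```

```text
[-0.51156509  0.26179192  0.55494982  1.75756522 -0.14797959  1.16492058
  1.43177714] [ 0.56837969 -0.02752798  0.30079737] [ 9.31865969e-05  7.82298405e-01  6.22903554e-01 -5.99216930e-04]
[[ 9.99999793e-01 -1.34335604e-04 -6.29933723e-04 -1.46594855e-04]
 [-3.10111390e-04 -9.57606603e-01 -2.88078980e-01 -7.31986079e-02]
 [-5.64529428e-04  2.88079115e-01 -9.57606446e-01 -1.42751180e-01]
 [ 0.00000000e+00  0.00000000e+00  0.00000000e+00  1.00000000e+00]]
```

View pics/w1.png

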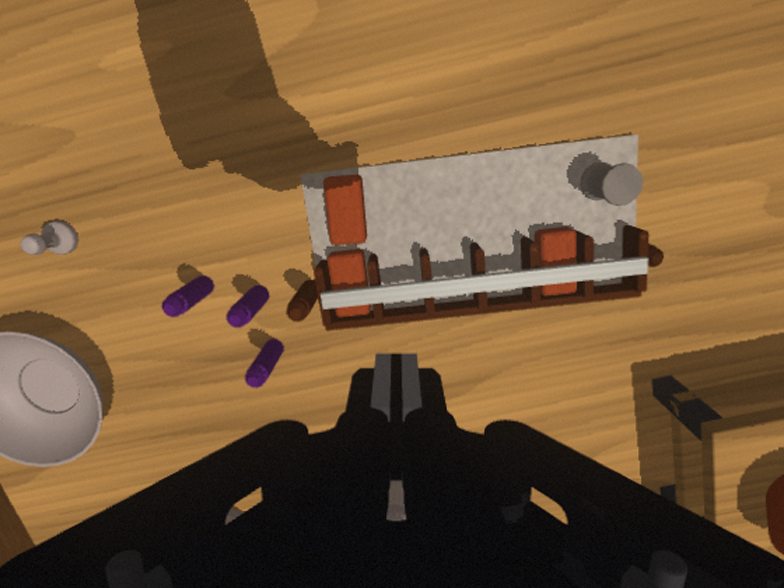

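The wrist view shows the tall wooden post at (303,300) beyond the left end of the rack in this view. The loose block is at (345,210), and the empty third gap is at (455,285). Now I'll measure.

```bash
cat > meas.py <<'E'
from h import *
def meas(c,T):
    rgb=c['frame'].astype(int); out={}
    v,u=np.mgrid[0:420,0:560]; uv=np.c_[u.ravel(),v.ravel()]
    P=pts(c,uv,T=T); f=rgb.reshape(-1,3)
    near=(abs(P[:,0]-.59)<.13)&(abs(P[:,1]-.04)<.2)&(c['range_z'].ravel()>0)
    m=near&(f.min(1)>110)&(f.max(1)-f.min(1)<40)&(P[:,2]>.042)&(P[:,2]<.054)
    M=np.zeros((420,560),np.uint8); M[uv[m,1],uv[m,0]]=255
    n,l,st,_=cv2.connectedComponentsWithStats(M); i=1+np.argmax(st[1:,4]); ys,xs=np.where(l==i)
    Q=pts(c,np.c_[xs,ys],.048,T)[:,:2]; r=cv2.minAreaRect((Q*1000).astype(np.float32)); print('rail',r,'z',np.median(P[m,2]))
    red=near&(f[:,0]>2*f[:,1])&(f[:,0]>90)&(P[:,2]>.026)
    M[:]=0; M[uv[red,1],uv[red,0]]=255; n,l,st,_=cv2.connectedComponentsWithStats(M)
    for i in range(1,n):
        if st[i,4]>60:
            ys,xs=np.where(l==i); Q=pts(c,np.c_[xs,ys],.032,T)[:,:2]
            print('red',st[i,4],cv2.minAreaRect((Q*1000).astype(np.float32)),np.median(pts(c,np.c_[xs,ys],T=T)[:,2]))
    return P,f
E
python3 - <<'E'
from meas import *
d=dict(np.load('w1.npz')); P,f=meas(d,d['T'])
m=(f.max(1)-f.min(1)<25)&(P[:,2]>.046)&(P[:,2]<.054)&(abs(P[:,0]-.56)<.05)&(abs(P[:,1]-.16)<.04)
print('prop',np.median(P[m],0),m.sum())
w=(P[:,2]>.055)&(P[:,2]<.08)&(abs(P[:,0]-.61)<.03)&(abs(P[:,1]+.12)<.03)&(f[:,0]>f[:,2]+15); print('post',w.sum(),np.median(P[w],0),P[w,2].max())
E
```

```text
rail ((621.9392700195312, 40.34178161621094), (287.4613952636719, 14.801627159118652), 83.76737976074219) z 0.04831084949341813
red 1069 ((536.2516479492188, -64.20579528808594), (31.81572914123535, 54.73130416870117), 81.5699691772461) 0.0320001451124548
red 505 ((607.0643920898438, 114.23866271972656), (31.68366050720215, 26.228511810302734), 84.98876190185547) 0.0322031084152099
red 523 ((585.8212890625, -76.12590789794922), (32.33898162841797, 27.840343475341797), 82.78462982177734) 0.03188271369411866
red 180 ((647.6044311523438, 109.77070617675781), (30.965246200561523, 9.896858215332031), 83.84956359863281) 0.032114765832586406
red 151 ((626.2549438476562, -80.75202941894531), (30.74921989440918, 8.755443572998047), 83.24486541748047) 0.032027385985964774
prop [0.55881839 0.14998188 0.05287973] 16
post 249 [ 0.60199883 -0.11831982  0.07093191] 0.0765401571389529
```

Request:
drive_tool(
  moves=[
    [-1, 0, 0, 0, 7],
    [-1, 0, 0, 0, 7],
    [-1, 0, 0, 0, 7],
    [-1, 0, 0, 0, 7],
    [-1, 0, 0, 0, 7],
    [-1, 0, 0, 0, 7],
    [-1, 0, 0, 0, 7],
    [-1, 0, 0, 0, 7],
    [-1, 0, 0, 0, 7],
    [-1, 0, 0, 0, 7],
    [-1, 0, 0, 0, 7],
    [-1, 0, 0, 0, 6.3],
    [-1, 2.3, 2.7, 0, 0],
    [-1, 2.3, 2.8, 0, 0],
    [-1, 0, 0, 3, 0],
    [-1, 0, 0, 3, 0],
    [-1, 0, 0, 3, 0],
    [-1, 0, 0, 3, 0],
    [-1, 0, 0, 3, 0],
    [-1, 0, 0, 3, 0],
  ],
)

```text
t: 4.57
ee_pos: [0.6078, -0.0832, 0.1197]
tool_rot: [-0.001, 0.999, -0.052, -0.0]
ft_force: [0.5, 0.8, 0.1]
grip_width: -0.0002
```

```bash
cat > rk.py <<'E'
from h import *
O=np.array([.5887,.0438]); a=np.deg2rad(-6.23); ex=np.array([np.cos(a),np.sin(a)]); ey=np.array([-ex[1],ex[0]])
def rack(p): d=np.asarray(p)[:2]-O; return np.array([d@ex,d@ey])*1000
def show():
    s=status.sense(); x=R.from_quat(s['tool_rot'],scalar_first=True).as_matrix()[:,0]
    f=s['ft_force']; print('t',s['t'],'rack',rack(s['ee_pos']).round(1),'z',s['ee_pos'][2]*1000,'jaw yaw rel',np.degrees(np.arctan2(x[1],x[0])-a),'F',np.r_[f[:2]@ex,f[:2]@ey,f[2]].round(2),'w',s['grip_width'],'j',s['joints'].round(2))
E
python3 -c "
from rk import *
show()"
```

```text
t 4.5667 rack [  32.7 -124.2] z 119.65855876697718 jaw yaw rel 0.3073367740405948 F [0.43 0.83 0.08] w -0.00020256374578832325 j [-0.46  0.59  0.69  1.84 -0.48  0.88  0.36]
```

Request:
drive_tool(
  moves=[
    [-1, 0.1, 0.3, 2, 0.3],
    [-1, 0, 0, 2, 0],
    [-1, 0, 0, 2, 0],
    [-1, 0, 0, 0.3, 0],
    [-1, 0, 0, 0, 0],
    [-1, 0, 0, 0, 0],
  ],
)

```text
t: 5.07
ee_pos: [0.6092, -0.0879, 0.059]
tool_rot: [-0.0, 0.998, -0.055, 0.0]
ft_force: [0.6, -0.9, 0.7]
grip_width: -0.0
```

```bash
python3 -c "
from rk import *
show()"
```

```text
t 5.0667 rack [  34.7 -128.7] z 59.009396676574035 jaw yaw rel -0.07280723514345988 F [ 0.68 -0.8   0.75] w -7.551325482901864e-06 j [-0.41  0.68  0.63  1.86 -0.55  0.78  0.41]
```

Request:
drive_tool(
  moves=[
    [-1, 0, 0, 0.5, 0],
    [-1, 0, 0, 0.3, 0],
    [-1, 0, 0, 0.2, 0],
    [-1, 0, 0, 0.1, 0],
    [-1, 0, 0, 0.05, 0],
    [-1, 0, 0, 0, 0],
  ],
)

```text
t: 5.57
ee_pos: [0.6091, -0.0886, 0.0481]
tool_rot: [-0.001, 0.998, -0.056, 0.0]
ft_force: [-2.8, 1.0, 11.0]
grip_width: -0.0001
```

Request:
drive_tool(
  moves=[
    [-1, 0, -0.5, 0, 0],
    [-1, 0, -0.5, 0, 0],
    [-1, 0, -0.5, 0, 0],
    [-1, 0, -0.5, 0, 0],
    [-1, 0, -0.5, 0, 0],
    [-1, 0, -0.5, 0, 0],
    [-1, 0, -0.5, 0, 0],
    [-1, 0, -0.5, 0, 0],
  ],
)

```text
t: 6.23
ee_pos: [0.6143, -0.0513, 0.0482]
tool_rot: [0.001, 0.998, -0.056, 0.002]
ft_force: [-0.5, -3.5, 6.3]
grip_width: -0.0001
```

```bash
python3 -c "
from rk import *
show()"
```

```text
t 6.2333 rack [ 35.8 -91.8] z 48.17715899163713 jaw yaw rel -0.2364882075593083 F [-0.12 -3.54  6.31] w -0.00011526357876336381 j [-0.46  0.69  0.62  1.87 -0.57  0.76  0.36]
```

Request:
drive_tool(
  moves=[
    [-1, -0.05, -0.5, 0.02, 0],
    [-1, -0.05, -0.5, 0, 0],
    [-1, -0.05, -0.5, 0.02, 0],
    [-1, 0, -0.5, 0, 0],
    [-1, 0, -0.5, 0, 0],
    [-1, 0, -0.5, 0, 0],
    [-1, 0, -0.5, 0, 0],
  ],
)

```text
t: 6.82
ee_pos: [0.6171, -0.0172, 0.0482]
tool_rot: [0.001, 0.998, -0.057, 0.002]
ft_force: [-0.2, -6.1, 7.5]
grip_width: 0.0002
```

```bash
python3 -c "
from rk import *
show()"
```

```text
t 6.8167 rack [ 34.8 -57.5] z 48.17098691363622 jaw yaw rel -0.2720263000532882 F [ 0.45 -6.08  7.47] w 0.00024108715820612858 j [-0.52  0.69  0.63  1.87 -0.57  0.76  0.3 ]
```

Request:
drive_tool(
  moves=[
    [-1, 0, -0.5, 0, 0],
    [-1, 0, -0.5, 0, 0],
    [-1, 0, -0.5, 0, 0],
    [-1, 0, -0.5, 0, 0],
    [-1, 0, -0.5, 0, 0],
    [-1, 0, -0.5, 0, 0],
    [-1, 0, 0, 0, 0],
    [-1, 0, 0, 0, 0],
  ],
)

```text
t: 7.48
ee_pos: [0.6206, 0.0137, 0.0481]
tool_rot: [0.001, 0.998, -0.056, 0.002]
ft_force: [-0.3, -3.3, 8.3]
grip_width: -0.0002
```

```bash
python3 -c "
from rk import *
show()"
```

```text
t 7.4833 rack [ 35.  -26.4] z 48.143325136372496 jaw yaw rel -0.21355875903853866 F [ 0.08 -3.28  8.35] w -0.00020634665742265757 j [-0.57  0.7   0.63  1.86 -0.57  0.77  0.26]
```

Request:
drive_tool(
  moves=[
    [-1, 0, 0, -2, 0],
    [-1, 0, 0, -2.5, 0],
    [-1, 0, 0, -2.5, 0],
    [-0.53, -1.5, 2.5, 0, 0],
    [-0.53, -1.5, 2.5, 0, 0],
    [-0.53, -1.5, 2.5, 0, 0],
    [-0.53, -1.5, 2.5, 0, 0],
    [-0.53, -1.5, 2.6, 0, 0],
    [-0.53, 0, 0, 0, 0],
    [-0.53, 0, 0, 2.5, 0],
    [-0.53, 0, 0, 2.5, 0],
    [-0.53, 0, 0, 2.5, 0],
    [-0.53, 0, 0, 0, 0],
    [-0.53, 0, 0, 0, 0],
  ],
)

```text
t: 8.65
ee_pos: [0.5298, -0.1013, 0.041]
tool_rot: [0.0, 0.998, -0.056, -0.001]
ft_force: [-0.2, -0.6, 0.0]
grip_width: 0.0201
```

```bash
python3 - <<'E'
from rk import *
from meas import meas
show()
c=eyes.capture('wrist'); save('w2',c['frame'],1.4); T=wristT(c); np.savez('w2',T=T,**c); meas(c,T)
E
```

```text
t 8.65 rack [ -42.8 -150.7] z 41.01174557092155 jaw yaw rel -0.16498575155193912 F [-0.15 -0.59  0.03] w 0.020102791748908336 j [-0.4   0.61  0.62  2.05 -0.57  0.66  0.49]
rail ((614.0883178710938, -52.5272331237793), (106.7320327758789, 14.40123462677002), 83.62592315673828) z 0.04945175998732146
red 8115 ((536.7840576171875, -65.92988586425781), (32.4427604675293, 58.062171936035156), 81.18145751953125) 0.033060753343939514
red 3722 ((587.43994140625, -77.84609985351562), (32.71861267089844, 28.548044204711914), 83.55730438232422) 0.03314254984747164
red 479 ((630.15380859375, -83.32693481445312), (31.429046630859375, 3.9638357162475586), 84.30291748046875) 0.03313317080513792
```

View pics/w2.png

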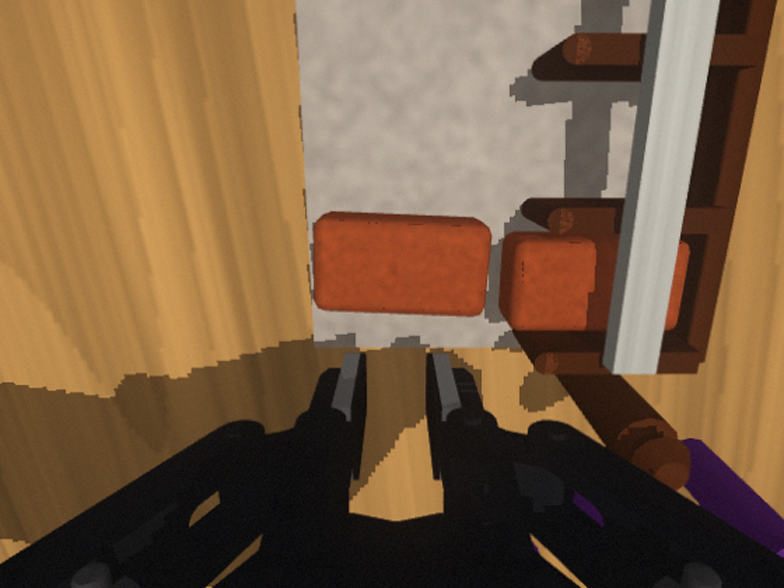

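The fingers are behind the block, just outside the lane's end. The block's top face spans (315–490, 212–315), there is clear gap ahead of them, and the post at (655,455) is well clear. I'll lower and push along the lane.

Request:
drive_tool(
  moves=[
    [-0.53, 0.25, 0, 1.3, 0.1],
    [-0.53, 0, 0, 1.3, 0],
    [-0.53, 0, 0, 0, 0],
    [-0.53, 0, -0.4, 0, 0],
    [-0.53, 0, -0.4, 0, 0],
    [-0.53, 0, -0.4, 0, 0],
    [-0.53, 0, -0.4, 0, 0],
    [-0.53, 0, -0.4, 0, 0],
    [-0.53, 0, -0.4, 0, 0],
    [-0.53, 0, -0.4, 0, 0],
    [-0.53, 0, 0, 0, 0],
  ],
)

```text
t: 9.62
ee_pos: [0.5364, -0.0724, 0.0154]
tool_rot: [-0.0, 0.998, -0.056, 0.0]
ft_force: [-0.7, -0.2, -0.1]
grip_width: 0.0201
```

```bash
cat > look.py <<'E'
import sys
from rk import *
from meas import meas
show(); n=sys.argv[1]
c=eyes.capture('wrist'); save(n,c['frame'],1.4); T=wristT(c); np.savez(n,T=T,**c)
rgb=c['frame'].astype(int); v,u=np.where((rgb[...,0]>2*rgb[...,1])&(rgb[...,0]>90))
P=pts(c,np.c_[u,v],T=T); k=(P[:,2]>.028)&(P[:,2]<.038); M=np.zeros((420,560),np.uint8); M[v[k],u[k]]=255
N,l,st,_=cv2.connectedComponentsWithStats(M)
for i in range(1,N):
    if st[i,4]>300:
        y,x=np.where(l==i); r=cv2.minAreaRect((pts(c,np.c_[x,y],.032,T)[:,:2]*1000).astype(np.float32))
        q=np.array([rack(p/1000) for p in cv2.boxPoints(r)]); print('red rack',rack(np.array(r[0])/1000).round(1),np.round(r[1],1),'yaw rel',round((r[2]+6.23+45)%90-45,2),'x',q[:,0].min().round(1),q[:,0].max().round(1),'y',q[:,1].min().round(1),q[:,1].max().round(1))
E
python3 look.py w3
```

```text
t 9.6167 rack [ -39.4 -121.2] z 15.423170589810555 jaw yaw rel -0.16119367735010923 F [-0.72 -0.29 -0.07] w 0.02011670783420571 j [-0.42  0.65  0.58  2.05 -0.61  0.61  0.47]
red rack [-41.2 -92.5] [31.7 57.8] yaw rel -0.17 x -70.2 -12.2 y -108.4 -76.5
red rack [  10.1 -118.8] [27.9 29.5] yaw rel -7.21 x -6.2 26.5 y -134.5 -103.2
```

Request:
drive_tool(
  moves=[
    [-0.53, 0, -0.4, 0, 0],
    [-0.53, 0, -0.4, 0, 0],
    [-0.53, 0, -0.4, 0, 0],
    [-0.53, 0, -0.4, 0, 0],
    [-0.53, 0, -0.4, 0, 0],
    [-0.53, 0, -0.4, 0, 0],
    [-0.53, 0, -0.4, 0, 0],
    [-0.53, 0, -0.4, 0, 0],
    [-0.53, 0, -0.4, 0, 0],
    [-0.53, 0, -0.4, 0, 0],
    [-0.53, 0, -0.4, 0, 0],
    [-0.53, 0, -0.4, 0, 0],
    [-0.53, 0, -0.4, 0, 0],
    [-0.53, 0, -0.4, 0, 0],
    [-0.53, 0, -0.4, 0, 0],
    [-0.53, 0, -0.4, 0, 0],
    [-0.53, 0, -0.2, 0, 0],
    [-0.53, 0, 0, 0, 0],
  ],
)

```text
t: 11.17
ee_pos: [0.5436, -0.0072, 0.0153]
tool_rot: [-0.0, 0.998, -0.056, -0.0]
ft_force: [0.2, -0.6, -0.0]
grip_width: 0.0201
```

```bash
python3 look.py w4
```

```text
t 11.1667 rack [-39.3 -55.6] z 15.2645087143716 jaw yaw rel -0.17677535373013978 F [ 0.25 -0.62 -0.03] w 0.020072177668067476 j [-0.55  0.66  0.59  2.05 -0.62  0.62  0.36]
red rack [-40.9 -26.9] [32.2 57.7] yaw rel -0.18 x -69.8 -11.9 y -43.1 -10.7
```

View pics/w4.png

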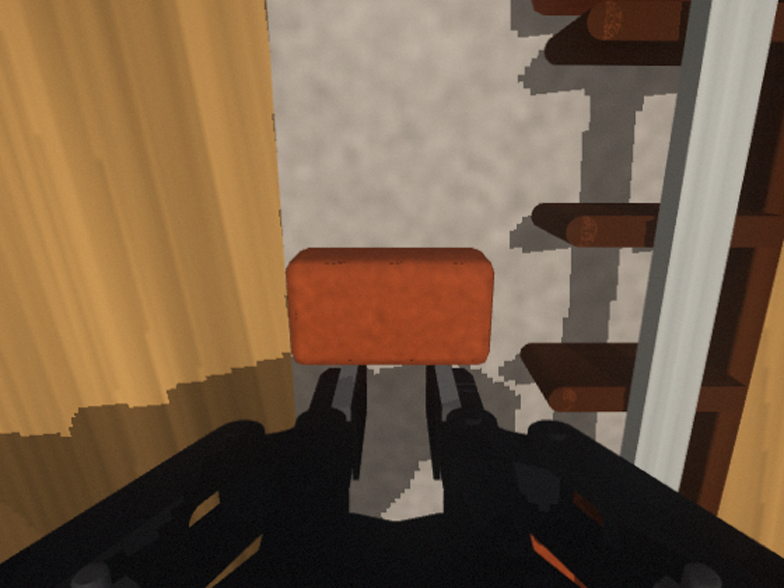

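The block is straight, facing about 3 mm short of centre. The gap's dividers show at (620,230) and (640,395). I'll measure them in the same frame.

```bash
python3 - <<'E'
from rk import *
c=dict(np.load('w4.npz')); T=c['T']
v,u=np.mgrid[100:320,370:470]; uv=np.c_[u.ravel(),v.ravel()]
P=pts(c,uv,T=T); z=P[:,2]; 
k=(z>.037)&(z<.0435); Q=np.array([rack(p) for p in P[k]]); k2=(Q[:,0]>8)&(Q[:,0]<26); Q=Q[k2]; print(len(Q),np.median(P[k][k2][:,2]))
for y0 in (48,0,-48):
    q=Q[abs(Q[:,1]-y0)<12]; 
    if len(q)>20: print(y0,len(q),np.percentile(q[:,1],[2,50,98]).round(1))
E
```

```text
2139 0.040122008630244
0 1193 [-6.2 -2.1  1.8]
-48 944 [-54.  -49.3 -45.8]
```

Request:
drive_tool(
  moves=[
    [-0.53, 0, -0.1, 0, 0],
    [-0.53, 0, 0, 0, 0],
    [-0.53, 0, 0.7, 0, 0],
    [-0.53, 0, 0.8, 0, 0],
    [-0.53, 0, 0, -3, 0],
    [-0.53, 0, 0, -3, 0],
    [-0.53, -2.8, 0, 0, 0],
    [-0.53, -2.7, 0, 0, 0],
    [-0.76, 0, -2.2, 0, 0],
    [-0.76, 0, -2.2, 0, 0],
    [-0.76, 0, 0, 0, 0],
  ],
)

```text
t: 12.13
ee_pos: [0.4925, 0.0312, 0.0754]
tool_rot: [-0.001, 0.999, -0.055, 0.0]
ft_force: [0.6, -0.0, -0.3]
grip_width: 0.0104
```

Request:
drive_tool(
  moves=[
    [-0.76, 0, 0, 0, -7],
    [-0.76, 0, 0, 0, -7],
    [-0.76, 0, 0, 0, -7],
    [-0.76, 0, 0, 0, -7],
    [-0.76, 0, 0, 0, -7],
    [-0.76, 0, 0, 0, -7],
    [-0.76, 0, 0, 0, -7],
    [-0.76, 0, 0, 0, -7],
    [-0.76, 0, 0, 0, -7],
    [-0.76, 0, 0, 0, -7],
    [-0.76, 0, 0, 0, -7],
    [-0.76, 0, 0, 0, -7],
    [-0.76, 0, 0, 0, -6.2],
    [-0.76, 0, 0, 0, 0],
    [-0.76, 0, 0, 0, 0],
  ],
)

```text
t: 13.38
ee_pos: [0.4923, 0.0267, 0.0754]
tool_rot: [0.0, 0.746, 0.666, -0.0]
ft_force: [-0.9, 0.1, -0.2]
grip_width: 0.0102
```

```bash
python3 look.py w5; python3 - <<'E'
from rk import *
c=dict(np.load('w5.npz')); T=c['T']
v,u=np.mgrid[0:420,0:560]; uv=np.c_[u.ravel(),v.ravel()]
P=pts(c,uv,T=T); z=P[:,2]
k=(z>.037)&(z<.0435); Q=(np.c_[(P[k,:2]-O)@ex,(P[k,:2]-O)@ey])*1000; Q=Q[(Q[:,0]>8)&(Q[:,0]<24)]
for y0 in (48,0,-48,-96):
    q=Q[abs(Q[:,1]-y0)<12]
    if len(q)>20: print(y0,len(q),np.percentile(q[:,1],[2,50,98]).round(1))
E
```

```text
t 13.3833 rack [-94.  -27.5] z 75.40799710449308 jaw yaw rel 89.6873340131369 F [-0.88 -0.02 -0.21] w 0.010238801751404075 j [-0.41  0.41  0.28  2.13 -0.19  0.62  1.46]
red rack [-42.8 -27.6] [24.8 58.5] yaw rel -0.31 x -72.1 -13.5 y -40.1 -15.1
```

View pics/w5.png

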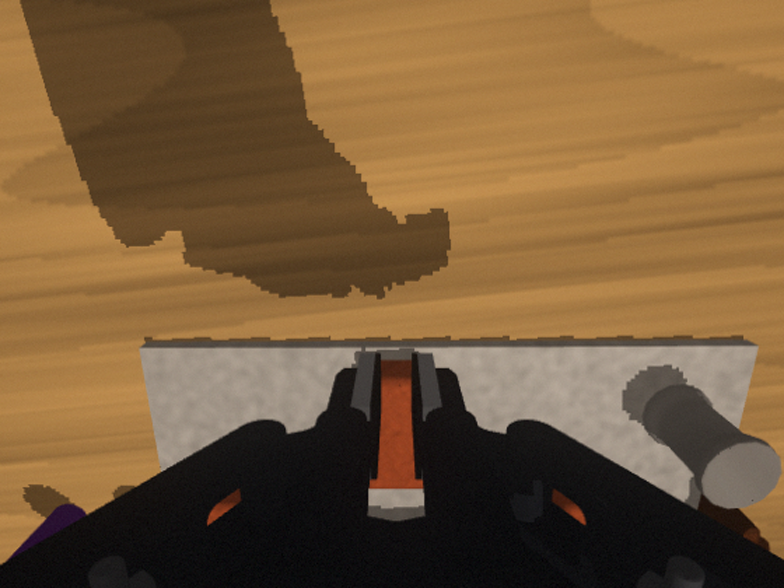

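The camera now looks back toward the robot and the gap is hidden. There's plenty of time, so I'll turn the hand half round and the camera will look into the gap.

Request:
drive_tool(
  moves=[
    [-0.76, 0, 0, 0, 7],
    [-0.76, 0, 0, 0, 7],
    [-0.76, 0, 0, 0, 7],
    [-0.76, 0, 0, 0, 7],
    [-0.76, 0, 0, 0, 7],
    [-0.76, 0, 0, 0, 7],
    [-0.76, 0, 0, 0, 7],
    [-0.76, 0, 0, 0, 7],
    [-0.76, 0, 0, 0, 7],
    [-0.76, 0, 0, 0, 7],
    [-0.76, 0, 0, 0, 7],
    [-0.76, 0, 0, 0, 7],
    [-0.76, 0, 0, 0, 7],
    [-0.76, 0, 0, 0, 7],
    [-0.76, 0, 0, 0, 7],
    [-0.76, 0, 0, 0, 7],
    [-0.76, 0, 0, 0, 7],
    [-0.76, 0, 0, 0, 7],
    [-0.76, 0, 0, 0, 7],
  ],
)

```text
t: 15.02
ee_pos: [0.4924, 0.0279, 0.0756]
tool_rot: [-0.0, 0.907, -0.421, 0.0]
ft_force: [-0.3, 0.6, 0.3]
grip_width: 0.0103
```

Request:
drive_tool(
  moves=[
    [-0.76, 0, 0, 0, 7],
    [-0.76, 0, 0, 0, 7],
    [-0.76, 0, 0, 0, 7],
    [-0.76, 0, 0, 0, 7],
    [-0.76, 0, 0, 0, 7],
    [-0.76, 0, 0, 0, 7],
    [-0.76, 0, 0, 0, 4.7],
    [-0.76, 0, 0, 0, 0],
    [-0.76, 0, 0, 0, 0],
  ],
)

```text
t: 15.77
ee_pos: [0.4924, 0.0278, 0.0754]
tool_rot: [-0.0, -0.67, 0.743, -0.0]
ft_force: [-0.2, 0.0, -1.2]
grip_width: 0.0101
```

```bash
cat > div.py <<'E'
import sys
from rk import *
c=dict(np.load(sys.argv[1]+'.npz')); T=c['T']
v,u=np.mgrid[0:420,0:560]; uv=np.c_[u.ravel(),v.ravel()]
P=pts(c,uv,T=T); z=P[:,2]
k=(z>.037)&(z<.0435); Q=(np.c_[(P[k,:2]-O)@ex,(P[k,:2]-O)@ey])*1000; Q=Q[(Q[:,0]>8)&(Q[:,0]<24)]
for y0 in (48,0,-48,-96):
    q=Q[abs(Q[:,1]-y0)<12]
    if len(q)>20: print(y0,len(q),np.percentile(q[:,1],[2,50,98]).round(1))
E
python3 look.py w6; python3 div.py w6
```

```text
t 15.7667 rack [-94.  -26.4] z 75.40667360581088 jaw yaw rel -89.6635543162912 F [-0.22  0.01 -1.17] w 0.01008630739663806 j [-0.99  0.7   1.1   2.16 -0.89  0.84 -0.99]
red rack [11.8 70. ] [31.1 25.7] yaw rel 0.7 x -1.2 24.8 y 54.3 85.7
red rack [  11.1 -120.5] [31.9 27.1] yaw rel -0.68 x -2.6 24.8 y -136.6 -104.5
red rack [-40.3 -27.7] [31.2 57.9] yaw rel -0.0 x -69.3 -11.3 y -43.3 -12.1
48 701 [42.  45.8 50.3]
0 634 [-5.6 -1.7  2.3]
-48 635 [-53.7 -49.7 -45.7]
-96 691 [-101.7  -97.   -93.3]
```

View pics/w6.png

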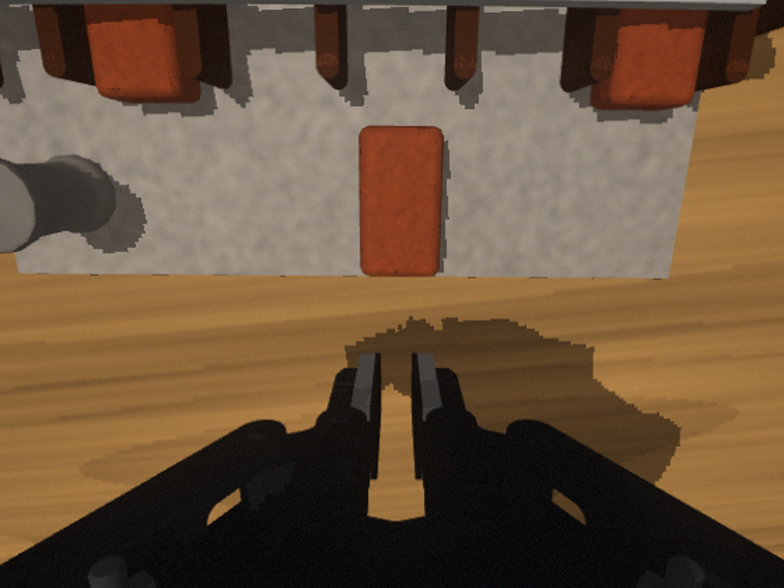

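The view shows the block at (401,200), straight, with dividers at (330,60) and (460,60). It sits about 2 mm off the gap's centre, within the 3.5 mm clearance per side and with round noses. I'll push in gently and check midway.

Request:
drive_tool(
  moves=[
    [-0.76, 0.1, 0, 2, 0.3],
    [-0.76, 0, 0, 2, 0],
    [-0.76, 0, 0, 2, 0],
    [-0.76, 0, 0, 0, 0],
    [-0.76, 0, -0.4, 0, 0],
    [-0.76, 0, -0.4, 0, 0],
    [-0.76, 0, -0.3, 0, 0],
    [-0.76, 0, -0.3, 0, 0],
    [-0.76, 0, -0.3, 0, 0],
    [-0.76, 0, -0.3, 0, 0],
    [-0.76, 0, -0.3, 0, 0],
    [-0.76, 0, -0.3, 0, 0],
    [-0.76, 0, -0.3, 0, 0],
    [-0.76, 0, -0.3, 0, 0],
    [-0.76, 0, -0.3, 0, 0],
    [-0.76, 0, 0, 0, 0],
  ],
)

```text
t: 17.15
ee_pos: [0.5279, 0.023, 0.0154]
tool_rot: [0.0, -0.667, 0.745, -0.0]
ft_force: [-0.7, 0.3, 0.1]
grip_width: 0.0102
```

```bash
python3 look.py w7; python3 div.py w7
```

```text
t 17.15 rack [-58.2 -27.3] z 15.434938961647715 jaw yaw rel -90.03113432924525 F [-0.74  0.22  0.11] w 0.010188969210671854 j [-0.85  0.82  0.96  2.1  -1.    0.78 -0.93]
red rack [47.7 62.2] [13.8  5.2] yaw rel -0.78 x 45.0 50.3 y 55.3 69.1
red rack [  47.4 -114.5] [14.9  5.5] yaw rel 0.7 x 44.6 50.2 y -121.9 -107.0
red rack [11.6 66.8] [26.9 25.4] yaw rel 1.48 x -1.5 24.6 y 53.1 80.6
red rack [  10.9 -117.9] [29.5 26.5] yaw rel 0.19 x -2.4 24.2 y -132.7 -103.1
red rack [-16.5 -27.9] [31.5 58. ] yaw rel 0.2 x -45.6 12.5 y -43.7 -12.0
48 1381 [41.5 45.2 50.1]
0 1235 [-6.  -2.1  2. ]
-48 1222 [-53.8 -49.7 -45.9]
-96 1367 [-101.8  -97.2  -93.4]
```

View pics/w7.png

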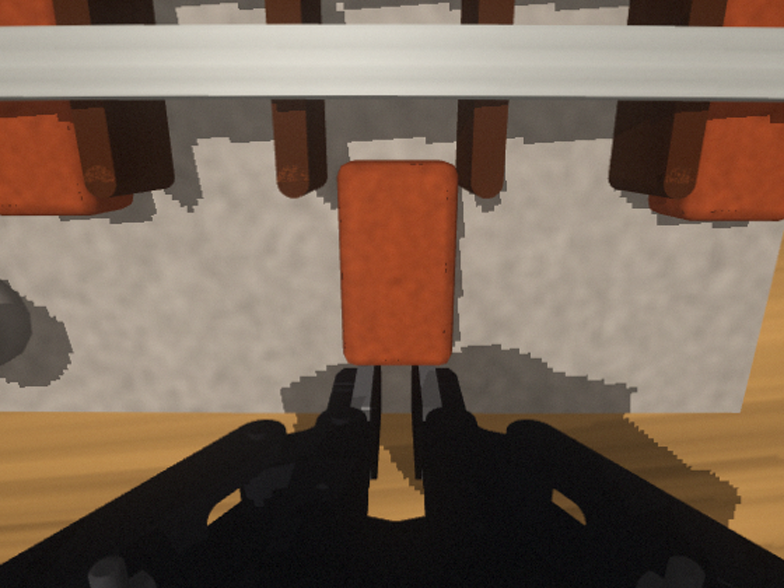

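The block has entered the gap straight, at (398,260) between the dividers at (298,150) and (483,150). I'll carry on.

Request:
drive_tool(
  moves=[
    [-0.76, 0, -0.3, 0, 0],
    [-0.76, 0, -0.3, 0, 0],
    [-0.76, 0, -0.3, 0, 0],
    [-0.76, 0, -0.3, 0, 0],
    [-0.76, 0, -0.3, 0, 0],
    [-0.76, 0, -0.3, 0, 0],
    [-0.76, 0, -0.3, 0, 0],
    [-0.76, 0, -0.3, 0, 0],
    [-0.76, 0, -0.3, 0, 0],
    [-0.76, 0, -0.3, 0, 0],
    [-0.76, 0, -0.3, 0, 0],
    [-0.76, 0, -0.3, 0, 0],
    [-0.76, 0, -0.3, 0, 0],
    [-0.76, 0, -0.2, 0, 0],
    [-0.76, 0, 0, 0, 0],
  ],
)

```text
t: 18.45
ee_pos: [0.5684, 0.0185, 0.0155]
tool_rot: [0.0, -0.667, 0.745, -0.0]
ft_force: [-0.5, 0.1, -0.6]
grip_width: 0.0101
```

```bash
python3 look.py w8
```

```text
t 18.45 rack [-17.5 -27.4] z 15.485980874209277 jaw yaw rel -90.03289701576588 F [-0.48  0.01 -0.6 ] w 0.010063656494014982 j [-0.81  0.86  0.95  2.   -0.99  0.83 -0.95]
red rack [49.1 67.6] [24.6 17.4] yaw rel -0.25 x 40.3 57.8 y 55.2 79.9
red rack [  48.1 -119.6] [25.5 16.4] yaw rel 0.35 x 39.8 56.4 y -132.5 -106.8
red rack [ 46.7 -27.8] [31.5 13.1] yaw rel -0.01 x 40.2 53.2 y -43.6 -12.0
red rack [11.5 69.7] [30.7 21.8] yaw rel 0.15 x 0.5 22.4 y 54.3 85.1
red rack [  8.8 -27.8] [31.5 27. ] yaw rel -0.01 x -4.7 22.3 y -43.6 -12.0
red rack [  10.4 -120.9] [31.4 23.2] yaw rel -0.17 x -1.3 22.0 y -136.6 -105.1
```

Request:
drive_tool(
  moves=[
    [-0.76, 0, -0.15, 0, 0],
    [-0.76, 0, -0.15, 0, 0],
    [-0.76, 0, -0.1, 0, 0],
    [-0.76, 0, -0.05, 0, 0],
    [-0.76, 0, -0.05, 0, 0],
  ],
)

```text
t: 18.92
ee_pos: [0.5726, 0.0181, 0.0154]
tool_rot: [-0.0, -0.667, 0.745, 0.0]
ft_force: [-0.8, 0.9, 0.4]
grip_width: 0.0104
```

Request:
drive_tool(
  moves=[
    [-0.76, 0, -0.05, 0, 0],
    [-0.76, 0, -0.05, 0, 0],
    [-0.76, 0, 0, 0, 0],
  ],
)

```text
t: 19.17
ee_pos: [0.5738, 0.0179, 0.0154]
tool_rot: [0.0, -0.667, 0.745, -0.0]
ft_force: [-0.9, 0.9, -0.6]
grip_width: 0.0105
```

```bash
python3 look.py w9
```

```text
t 19.1667 rack [-12.  -27.3] z 15.380990528801423 jaw yaw rel -90.0371079829572 F [-0.97  0.79 -0.55] w 0.010536080535048063 j [-0.8   0.87  0.95  1.99 -0.98  0.84 -0.96]
red rack [ 49.4 -27.7] [31.6 19.1] yaw rel -0.01 x 39.9 59.0 y -43.5 -11.8
red rack [49.3 68.3] [26.1 18.5] yaw rel -0.15 x 40.0 58.6 y 55.3 81.4
red rack [  48.5 -120.4] [26.6 17.1] yaw rel 0.14 x 39.9 57.1 y -133.7 -107.1
red rack [11.2 69.8] [30.5 21.5] yaw rel 0.2 x 0.4 22.0 y 54.4 85.1
red rack [ 11.3 -27.7] [31.6 20.4] yaw rel -0.0 x 1.1 21.5 y -43.4 -11.9
red rack [  10.3 -121. ] [31.  22.4] yaw rel -0.21 x -1.0 21.6 y -136.6 -105.5
```

Request:
drive_tool(
  moves=[
    [-0.76, 0, -0.05, 0, 0],
    [-0.76, 0, -0.05, 0, 0],
    [-0.76, 0, 0, 0, 0],
  ],
)

```text
t: 19.47
ee_pos: [0.5748, 0.0179, 0.0154]
tool_rot: [0.0, -0.667, 0.745, -0.0]
ft_force: [0.7, -0.6, 0.6]
grip_width: 0.0103
```

```bash
python3 look.py w10
```

```text
t 19.4667 rack [-11.  -27.3] z 15.395231812019787 jaw yaw rel -90.03453637577586 F [ 0.77 -0.53  0.62] w 0.010255781150549287 j [-0.8   0.87  0.95  1.99 -0.98  0.84 -0.96]
red rack [ 49.9 -27.7] [31.6 19.5] yaw rel -0.01 x 40.1 59.7 y -43.5 -11.9
red rack [49.4 68.4] [26.3 18.3] yaw rel -0.15 x 40.2 58.5 y 55.2 81.6
red rack [  48.4 -120.5] [26.8 17.2] yaw rel 0.13 x 39.8 57.1 y -134.0 -107.1
red rack [11.1 69.8] [30.4 21.2] yaw rel 0.21 x 0.5 21.8 y 54.6 85.1
red rack [ 11.7 -27.7] [31.5 19.2] yaw rel -0.01 x 2.1 21.3 y -43.4 -11.9
red rack [  10.2 -120.9] [31.2 22.1] yaw rel -0.22 x -0.9 21.3 y -136.6 -105.3
```

Request:
drive_tool(
  moves=[
    [-0.76, 0, -0.05, 0, 0],
    [-0.76, 0, -0.05, 0, 0],
    [-0.76, 0, 0, 0, 0],
  ],
)

```text
t: 19.77
ee_pos: [0.5749, 0.0178, 0.0153]
tool_rot: [-0.0, -0.667, 0.745, 0.001]
ft_force: [-4.7, 0.1, 2.3]
grip_width: 0.0102
```

```bash
python3 look.py w11 | head -2
```

```text
t 19.7667 rack [-10.9 -27.3] z 15.26157054542582 jaw yaw rel -90.04284388571463 F [-4.71 -0.39  2.29] w 0.010217794865676023 j [-0.8   0.87  0.95  1.99 -0.98  0.84 -0.96]
red rack [ 49.8 -27.7] [31.6 19.9] yaw rel -0.02 x 39.8 59.7 y -43.5 -11.9
```

The TCP has stopped and the force is rising, so the block is on the back board. I'll press slightly more, then back out and up.

Request:
drive_tool(
  moves=[
    [-0.76, 0, -0.1, 0, 0],
    [-0.76, 0, 0, 0, 0],
    [-0.76, 0, 1, 0, 0],
    [-0.76, 0, 2, 0, 0],
    [-0.76, 0, 3, 0, 0],
    [-0.76, 0, 0, -3, 0],
    [-0.76, 0, 0, -3, 0],
    [-0.76, 0, 0, -3, 0],
    [-0.76, 0, 0, -3, 0],
    [-0.76, 0, 0, 0, 0],
    [-0.76, 0, 0, 0, 0],
  ],
)

```text
t: 20.73
ee_pos: [0.5184, 0.0244, 0.1368]
tool_rot: [0.002, -0.668, 0.745, -0.001]
ft_force: [-1.1, 0.5, -0.1]
grip_width: 0.0103
```

```bash
python3 look.py w12; python3 - <<'E'
from rk import *
c=eyes.capture('top'); save('t2',c['frame'][130:300,100:450],2.2)
o=dict(np.load('top.npz'))['frame'].astype(int); d=np.abs(c['frame'].astype(int)-o).max(2)
print('t',status.sense()['t'])
E
```

```text
t 20.7333 rack [-67.8 -26.9] z 136.79941103638393 jaw yaw rel -90.01101594472799 F [-1.16  0.42 -0.13] w 0.010324273839614182 j [-1.03  0.66  1.21  2.07 -0.78  0.96 -1.08]
red rack [ 50.2 -27.6] [31.1 14.7] yaw rel 0.0 x 42.8 57.5 y -43.2 -12.1
red rack [49.3 69.2] [31.2 12.3] yaw rel -0.35 x 43.0 55.5 y 53.6 84.8
red rack [  48.3 -120.6] [31.6 11.7] yaw rel 0.33 x 42.4 54.3 y -136.4 -104.7
red rack [10.8 69.3] [30.9 24.9] yaw rel -0.16 x -1.7 23.3 y 53.8 84.8
red rack [ 11.3 -27.7] [31.1 23.5] yaw rel 0.0 x -0.4 23.0 y -43.2 -12.1
red rack [  10.1 -120.3] [31.5 26.3] yaw rel 0.18 x -3.1 23.3 y -136.1 -104.5
t 20.8333
```

View pics/w12.png

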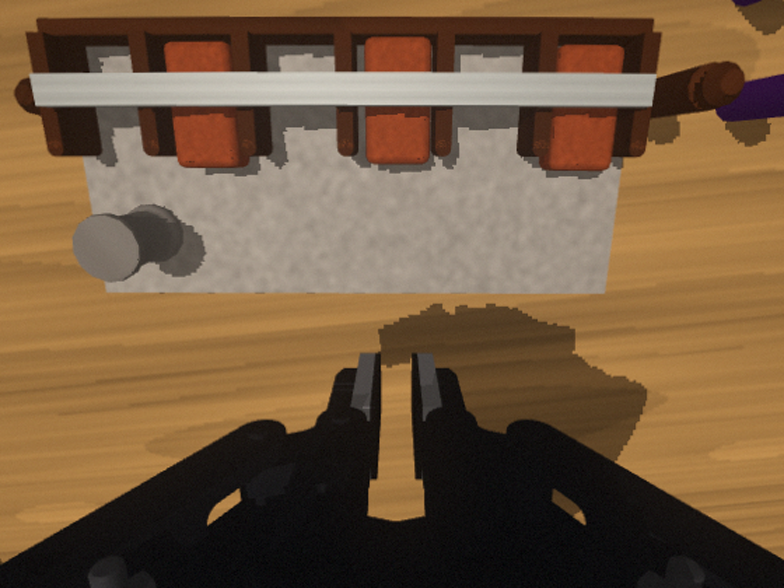

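View pics/t2.png

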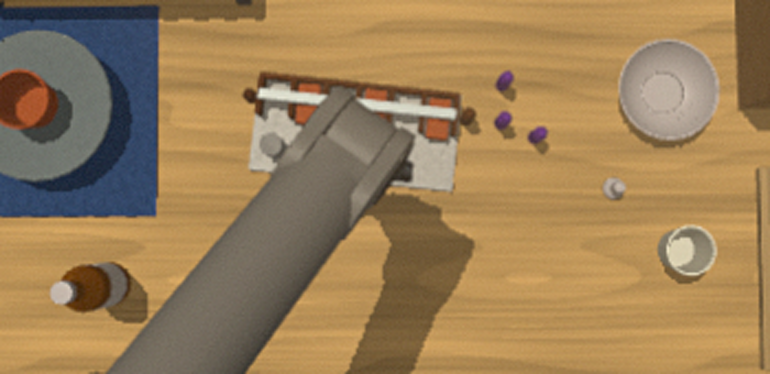

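The block sits at (398,100), straight and against the back board in the third gap from the tall post at (720,80). The stored samples, prop, bottle, dish, beaker and stamp all stand where they were.

```bash
python3 -c "
from plant import ticket
print(ticket.hand_in())"
```

```text
the job is handed in; nothing more can be done
None
```

I carried out the whole task and handed it in at about 21 s on the robot's clock, well under the 69 s limit; no verdict came back.

**Counting:** The taller wooden post stands at the rack's -y end, about 77 mm high by depth. That makes the third gap the empty one at rack y -24 mm.

**Rail:** The fingertip ran along the rail from rack y about -129 to -26 mm, with 6–11 N of contact at each stop. It was then lifted, so it never reached the rail beyond the third gap. It started about 15 mm in from the rail's end, to stay clear of the post.

**Block:** I pushed the block along the lane with two fingers side by side, then straight into the gap. At the end the tool stopped advancing and the force rose to about 5 N, which I took as contact with the back board.

**Last checks:**
- **Fit:** The block is straight in the gap (yaw about 0°) and sits 1–3 mm deeper than the stored samples.
- **Centring:** It is about 2 mm off the gap's centre, within the 3.5 mm of clearance on each side.
- **Other things:** The stored samples measured about where they were before. By eye, the prop, bottle, dish, beaker and stamp also looked unmoved.
- **Disagreement:** The wrist camera placed the whole rack about 1.7 mm off my fitted position in y. I went by the dividers seen in the same picture.

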